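# Find the dragging idler bearing of an orbital shaker by feel and reject it

## Task

The platform is off the orbital shaker and one of its three idler bearing units has gone dry. While the units sit in their seats, gently push the crank of each one round by an eighth of a turn or more and feel which one drags; then lift that unit out and set it down upright on the floor of the red tray, without dropping it. Leave the two sound units in their seats and everything else where it is.

Things in the scene. Friction and masses are not known exactly. Their poses are not given: they have to be found in the camera images.
- shaker: orbital shaker, platform off: white, 310 x 310, front panel out to 195 from the centre at -x; fixed. Origin: centre of underside; deck 101 above. In 3 seats 95 from the centre stand look-alike idler units, 0.56 kg: body 50 x 50 x 52, 50 of it deep in the 51.5 seat; lifts straight out by its disc. Pushing the pin round takes under 3 N if sound, about 12 N if dry. Mid-deck: fixed drive crank, 36 high
- seat_1 (a point): centre of a square seat, level with the deck, axes as the shaker's; an idler bearing unit stands in it, centred to 1 mm. From the deck up: steel crank disc 36 dia. from 6 to 18 mm, brass pin 10 dia. standing on it to 34 mm, 12.5 off the disc's axis. At first the pin lies from the axis towards the shaker's +x, within 20 deg. Disc and pin turn about the upright axis, 5 rad either way
- seat_2 (a point): centre of a square seat, level with the deck, axes as the shaker's; an idler bearing unit stands in it, centred to 1 mm. From the deck up: steel crank disc 36 dia. from 6 to 18 mm, brass pin 10 dia. standing on it to 34 mm, 12.5 off the disc's axis. At first the pin lies from the axis towards the shaker's +x, within 20 deg. Disc and pin turn about the upright axis, 5 rad either way
- seat_3 (a point): centre of a square seat, level with the deck, axes as the shaker's; an idler bearing unit stands in it, centred to 1 mm. From the deck up: steel crank disc 36 dia. from 6 to 18 mm, brass pin 10 dia. standing on it to 34 mm, 12.5 off the disc's axis. At first the pin lies from the axis towards the shaker's +x, within 20 deg. Disc and pin turn about the upright axis, 5 rad either way
- tray: red open reject tray, 250 (x) x 180 (y) x 26 high outside, walls and floor 4 mm thick; fixed. Origin: centre of its underside; inner floor 4 mm above it
- pulley: old aluminium belt pulley 42 dia. x 16 high lying in the tray towards its +x end; origin: centre of its underside
- wellplate: six-well plate with pink wells, 85 x 127 x 18, loose on the bench, not part of the job; origin: centre of its underside
- media_bottle: amber bottle with blue cap, 72 dia. x 150 high, loose on the bench, not part of the job; origin: centre of its underside
- grease_jar: small yellow jar with white lid, 54 dia. x 45 high, loose on the bench, not part of the job; origin: centre of its underside
- screwdriver: screwdriver lying on the bench, loose on the bench, not part of the job; origin: centre of its underside
- screw_dish: round steel dish with screws, 72 dia. x 18 high, loose on the bench, not part of the job; origin: centre of its underside
- tube_rack: blue rack of tubes with orange caps, 75 x 200 x 114 high, loose on the bench, not part of the job; origin: centre of its underside

How it is judged:
By the outcome, as a careful person would: the job done as asked, in the order asked, and still so for the second after the job is handed in, with the robot touching nothing.
It also fails if it takes over 72 s, if anything falls off the work surface, if the arm or the gripper's body presses on something with over 40 N, if the wrist force passes 120 N, or if a joint passes its speed limit or range.

## Robot

A 6-joint arm with a two-finger parallel gripper is mounted at the origin on the work surface. World frame = base frame: x ahead of the robot, y to its left, z up, the work surface at z = 0. Lengths are in m, angles in rad, forces in N, time in s.
With the tool pointing down it reaches from about 0.275 to 0.975 m from the base axis. Payload 8.4 kg.
Tool frame: the origin (TCP) lies on the centre line of the jaws, within the pads' length; the fingertips stand 17 mm ahead of it and the grasp point (between the pads) lies 2 mm behind it (robot.tips_ahead is the distance from the TCP to the fingertips, in m); z points along the fingers, x is the direction in which the jaws open and shut, and the axes are right-handed (so a half turn about z gives the same grasp; the last joint's range is limited). The gripper opens to 92 mm and grips with 3 to 60 N. Pads are 20 mm wide; open, the fingers measure 128 mm over their backs; the gripper's body (75 mm by 189 mm) begins 69 mm behind the grasp point.
Start: joints at [-0.002, 0.353, 1.633, -0, 1.155, -0.002], TCP at [0.625, -0, 0.232] pointing down, gripper open.
Joint ranges: [-2.63, 2.63], [-0.92, 2.1], [0.06, 2.66], [-1.3, 4.44], [0, 2.69], [-3.02, 3.02]. Speed limits (rad/s): [2.22, 2.22, 2.79, 3.14, 3.14, 3.14].

## Interface

Orientations are given as a rotation vector (axis times angle).
In Python, from plant import robot gives the robot as it stands.
- The arm moves only by the tool move_arm, never from a script. Its argument "commands" is a list that holds one entry, the list of rows, each a list of 7 numbers: the turn, a rotation vector about the tool's x, y, z each as a share of pi rad, from -1 to 1, then the shift along the tool's x, y, z each as a share of 0.4 m, from -1 to 1, then the gripper's target within -1 to 1 (fully open at 1, half-way at 0, shut at -1). A call has 1 to 8 rows; each row is the pose to reach, as a shift and turn from the pose commanded when the call began, along the tool's axes at that moment, turning the shorter way round; what a row does not reach only later rows make up. A row lasts 1/12 s, in which the tool goes at most 41.7 mm and 7.16 degrees, less where a joint would pass 70% of its speed; a pose out of reach is approached as far as the arm can. A call with a number of a shift or a turn outside -1 to 1 is refused whole. A call with a gripper value outside its range is refused whole. The fingers move at their own pace and stop on an object; "force" is the grip in N (left out, the last holds). Time passes only in rows, so rows that repeat a pose let the fingers close. It gives the time, the measured TCP pose, the force and the opening at its end, in the units of the state.
- robot.read_state(): the state, without advancing time (a new reading comes with each control period).
- robot.camera(name): name is "scene" or "side" or "wrist"; returns a dict with "frame" (400x640x3 uint8, red, green, blue), "K" (3x3 intrinsics, pixels), "origin" and "orientation" of the camera in the world; the wrist camera has in their place "mount" (4x4, takes a point from camera to tool coordinates, whose origin is the TCP and whose axes are the tool frame's). Camera axes: x right, y down, z forward; pixel columns grow to the right and rows downward; lengths in m; the calibration is good to about 2 mm. A picture is of the moment at which its call begins: read the wrist's pose just before it. There is no depth.
- robot.close_job(): hands the job in, once; it reports no verdict.
Trained networks look in the newest picture that a camera, given by its name, has taken for a name from the list of things; names that differ only in an ending like _2 or _b are one class to them, and where a whole thing is asked for, a point or a joint stands for the part that bears it (a point fixed in the world has none). Each returns a list of dicts, best first, with "p" (0 to 1); they miss things now and then, are a little off and sometimes report something else, mostly with a low value. They report only what shows in the picture. A call takes as long as a camera call.
- robot.recognise(camera, thing): "xy" ([column, row] in pixels, amid what is visible of it).
The state is a dict: "time_s": time; "joint_pos": joint angles; "joint_vel": joint speeds; "tau": joint torques, N m; "tcp_pos": TCP position; "orientation": TCP orientation; "ft_force": force on the tool from outside, world axes, zero at the start; "torque": the same for the moment, N m; "width": opening from 0.0 (shut) to 1.0 (fully open).
Only numpy, scipy, OpenCV 4.12 (cv2) and the standard library are available. Lean on these libraries where they do the work, as an engineer would, in place of code of your own. Each camera call takes 0.05 s, during which the arm holds its last target. There are 200 camera calls.

## Working session

There is one attempt and no reset: what is moved stays moved. The work goes in short steps, Python scripts to look and compute and a tool call to move; the robot and the scene stay as the last step left them, time stands still between calls to the robot, and variables do not carry over. Pictures are saved under pics/ and viewed, about 8 in all and at most 12, crops included, and the job is handed in when it is done.

Besides the shell and the picture viewer there is one more tool, called after ">>>" as name(argument=value, ...) on one line, values as JSON. move_arm: Moves the arm, as the interface text tells. Shift numbers are shares of 0.4 m and turn numbers shares of pi rad, none past 1 either way. Its arguments: {"type":"object","properties":{"commands":{"type":"array","items":{"type":"array","items":{"type":"array","items":{"type":"number"}}}},"force":{"type":"number"}},"required":["commands"]}

```bash
ls; mkdir -p pics
cat > h.py <<'E'
import numpy as np, cv2
from scipy.spatial.transform import Rotation as R
from plant import robot
def cam(n):
    s=robot.read_state(); c=robot.camera(n)
    if n=="wrist":
        T=np.eye(4);T[:3,:3]=R.from_rotvec(s["orientation"]).as_matrix();T[:3,3]=s["tcp_pos"]
        M=T@np.array(c["mount"]); c["o"],c["R"]=M[:3,3],M[:3,:3]
    else:
        o=np.array(c["orientation"]); c["o"]=np.array(c["origin"]); c["R"]=o if o.shape==(3,3) else R.from_rotvec(o).as_matrix()
    return c
def onz(c,uv,z):
    d=c["R"]@np.linalg.solve(np.array(c["K"]),[uv[0],uv[1],1]); return c["o"]+d*(z-c["o"][2])/d[2]
def proj(c,p):
    q=np.array(c["K"])@(c["R"].T@(np.array(p)-c["o"])); return q[:2]/q[2]
def save(c,f): cv2.imwrite("pics/"+f,c["frame"][:,:,::-1])
E
python3 - <<'E'
from h import *
s=robot.read_state(); print(s)
for n in["scene","side","wrist"]:
    c=cam(n);save(c,n+"0.png");print(n,c["o"],c["R"][:,2],c["K"][0][0])
    for t,z in[("seat_1",.11),("shaker",.1),("tray",.004),("pulley",.015)]:
        for r in robot.recognise(n,t)[:4]: print(t,r["p"],r["xy"],onz(c,r["xy"],z).round(3))
E
```

```text
pics
{'time_s': 0.0, 'joint_pos': array([-2.42531671e-03,  3.53618932e-01,  1.63413228e+00, -2.35434788e-05,
        1.15517054e+00, -2.39508041e-03]), 'joint_vel': array([ 0.00110136,  0.00039763, -0.0014987 , -0.00070791, -0.00029487,
        0.00056018]), 'tau': array([-2.43486713e-03, -5.93846583e+01, -3.34216332e+01,  6.94100303e-02,
        2.34022352e-02, -1.15005114e-04]), 'tcp_pos': array([ 6.24537251e-01, -2.20741483e-05,  2.30882710e-01]), 'orientation': array([ 3.14157363e+00, -3.25404438e-05, -2.08780489e-03]), 'ft_force': array([-0.20816373, -0.35108618, -0.00961324]), 'torque': array([-0.04978567, -0.01909066,  0.03670445]), 'width': 1.0012010556579671}
scene [1.16100744 0.33361328 0.7324049 ] [-0.62962997 -0.34549964 -0.69584201] 401.2072476521805
seat_1 0.75 [339.3, 202.2] [0.588 0.058 0.11 ]
seat_1 0.65 [415.5, 316.9] [0.778 0.299 0.11 ]
shaker 0.79 [340.7, 203.0] [0.58  0.057 0.1  ]
tray 0.84 [487.0, 277.6] [0.551 0.399 0.004]
tray 0.27 [361.6, 291.2] [0.709 0.173 0.004]
pulley 0.69 [459.1, 292.4] [0.624 0.355 0.015]
side [ 0.51793741 -0.75874183  0.66152956] [ 0.05185015  0.7994783  -0.59845301] 393.6413459219641
seat_1 0.79 [296.6, 217.7] [ 0.511 -0.095  0.11 ]
seat_1 0.5 [381.9, 167.8] [0.734 0.103 0.11 ]
shaker 0.95 [295.8, 218.5] [ 0.509 -0.086  0.1  ]
tray 0.89 [304.3, 145.3] [0.537 0.415 0.004]
pulley 0.59 [331.6, 150.5] [0.625 0.359 0.015]
wrist [0.62513464 0.07772106 0.38432306] [ 3.87409081e-04 -2.73681494e-01 -9.61820300e-01] 356.06393341871967
seat_1 0.9 [212.9, 137.5] [0.544 0.046 0.11 ]
shaker 0.63 [213.4, 139.5] [0.542 0.043 0.1  ]
```

```bash
cd pics; python3 -c "
import cv2
a=[cv2.imread(n+'0.png') for n in('scene','side','wrist')]
cv2.imwrite('m0.png',cv2.resize(cv2.vconcat(a[:2]),None,fx=.75,fy=.75))"
```

```text
(no output)
```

View pics/m0.png

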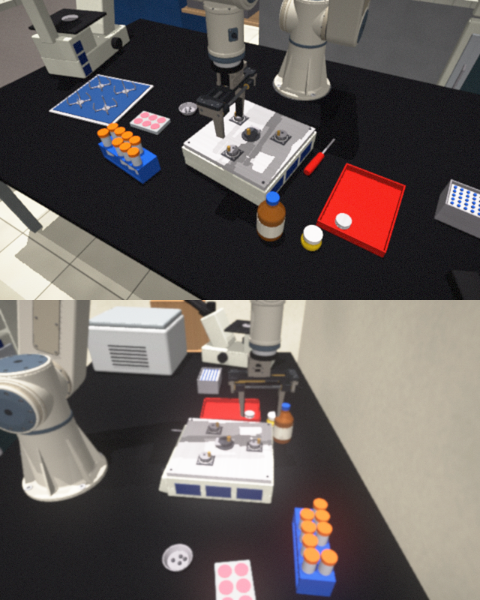

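View pics/wrist0.png

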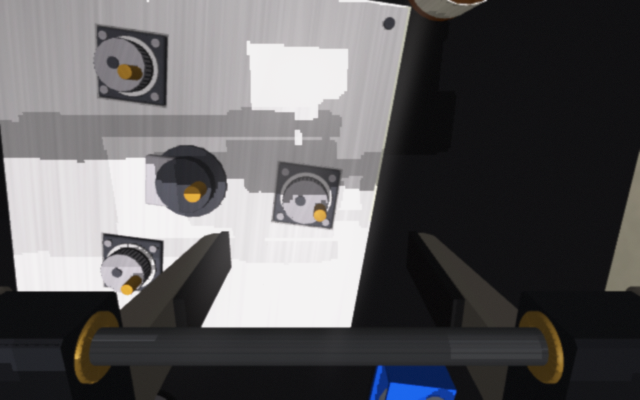

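The wrist picture shows three units (plates at about (131,65), (307,196), (132,267)) and the drive crank at (190,180). The brass pins are at about (125,72), (320,215) and (127,288). I'll measure plates, discs and pins.

Run:
```python
from h import *
c=cam("wrist")
cv2.imwrite("pics/w1.png",cv2.resize(c["frame"][10:310,80:360,::-1],None,fx=2.6,fy=2,interpolation=cv2.INTER_CUBIC)) 
P={"A":[(131.5,65),(125,69)],"B":[(307,196),(319,212)],"C":[(132,266),(126,287)]}
hsv=cv2.cvtColor(c["frame"],cv2.COLOR_RGB2HSV)
m=((hsv[...,0]>10)&(hsv[...,0]<28)&(hsv[...,1]>150)&(hsv[...,2]>80)).astype(np.uint8)
n,l,st,ce=cv2.connectedComponentsWithStats(m)
for i in range(1,n):
    if st[i][4]>20: print(st[i],ce[i].round(1),onz(c,ce[i],.128).round(4))
for k,(a,b) in P.items(): print(k,onz(c,a,.102).round(4))
print("drive",onz(c,(190,180),.11))
# plate corners
for q in[(95,25),(168,35),(166,106),(97,96),(279,162),(341,170),(333,229),(272,220)]: print(q,onz(c,q,.103).round(4))
for n in["scene","side"]:
    c=cam(n)
    for t in["wellplate","media_bottle","grease_jar","screwdriver","screw_dish","tube_rack"]:
        r=robot.recognise(n,t)
        if r: print(n,t,r[0]["p"],onz(c,r[0]["xy"],.02).round(3))
```

```text
[118  65  14  14 158] [124.7  71.2] [0.4934 0.0927 0.128 ]
[184 185  18  17 216] [192.3 193.5] [0.531  0.0063 0.128 ]
[315 209  11  12 101] [319.7 214.4] [ 0.6262 -0.0102  0.128 ]
[122 283  12  11  93] [127.  288.5] [ 0.4705 -0.0734  0.128 ]
[ 74 319  20  64 407] [ 80.8 353.8] [ 0.4217 -0.1363  0.128 ]
[545 319  19  64 418] [556.3 353.1] [ 0.8291 -0.1357  0.128 ]
A [0.4858 0.0986 0.102 ]
B [ 0.6159 -0.0031  0.102 ]
C [ 0.4624 -0.0667  0.102 ]
drive [0.52367509 0.01237523 0.11      ]
(95, 25) [0.4638 0.1258 0.103 ]
(168, 35) [0.5158 0.1191 0.103 ]
(166, 106) [0.5084 0.069  0.103 ]
(97, 96) [0.4568 0.0764 0.103 ]
(279, 162) [0.5937 0.0255 0.103 ]
(341, 170) [0.6435 0.0189 0.103 ]
(333, 229) [ 0.6376 -0.0318  0.103 ]
(272, 220) [ 0.5864 -0.0237  0.103 ]
scene wellplate 0.83 [ 0.545 -0.399  0.02 ]
scene media_bottle 0.93 [0.718 0.174 0.02 ]
scene grease_jar 0.94 [0.723 0.294 0.02 ]
scene screwdriver 0.76 [0.457 0.214 0.02 ]
scene screw_dish 0.87 [ 0.398 -0.32   0.02 ]
scene tube_rack 0.82 [ 0.716 -0.36   0.02 ]
side wellplate 0.81 [ 0.535 -0.406  0.02 ]
side media_bottle 0.63 [0.76  0.251 0.02 ]
side grease_jar 0.54 [0.712 0.306 0.02 ]
side screw_dish 0.67 [ 0.399 -0.338  0.02 ]
side tube_rack 0.8 [ 0.734 -0.33   0.02 ]
```

View pics/w1.png

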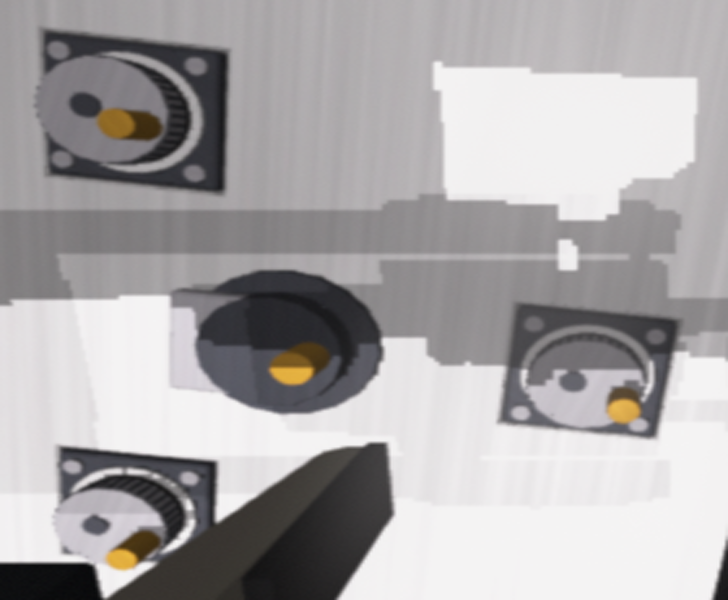

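Plates agree with seats at radius 95 and 120° apart: centre (0.521, 0.010), yaw about -7.7°. Pins lie at about -20° in the world. Next I close the gripper and hover beside unit B (the +x one).

>>> move_arm(commands=[[[0, 0, 0, 0.029, 0.07, 0.08, -1], [0, 0, 0, 0.029, 0.07, 0.1, -1], [0, 0, 0, 0.029, 0.07, 0.1, -1], [0, 0, 0, 0.029, 0.07, 0.1, -1], [0, 0, 0, 0.029, 0.07, 0.1, -1], [0, 0, 0, 0.029, 0.07, 0.1, -1], [0, 0, 0, 0.029, 0.07, 0.1, -1], [0, 0, 0, 0.029, 0.07, 0.1, -1]]], force=20)

```text
time_s: 2.17
tcp_pos: [0.6369, -0.0276, 0.1924]
orientation: [3.142, 0.001, 0.002]
ft_force: [0.6, -0.4, 0.4]
width: 0.44
```

>>> move_arm(commands=[[[0, 0, 0, 0, 0, 0, -1], [0, 0, 0, 0, 0, 0, -1], [0, 0, 0, 0, 0, 0, -1], [0, 0, 0, 0, 0, 0, -1], [0, 0, 0, 0, 0, 0, -1], [0, 0, 0, 0, 0, 0, -1], [0, 0, 0, 0, 0, 0, -1], [0, 0, 0, 0, 0, 0, -1]]])

```text
time_s: 2.83
tcp_pos: [0.6366, -0.028, 0.1915]
orientation: [-3.142, 0.0, 0.0]
ft_force: [0.7, -0.2, -1.0]
width: 0.002
```

Run:
```python
from h import *
c=cam("wrist");save(c,"w2.png");print(robot.read_state()["width"],robot.read_state()["tcp_pos"])
hsv=cv2.cvtColor(c["frame"],cv2.COLOR_RGB2HSV)
m=((hsv[...,0]>10)&(hsv[...,0]<28)&(hsv[...,1]>150)&(hsv[...,2]>80)).astype(np.uint8)
n,l,st,ce=cv2.connectedComponentsWithStats(m)
for i in range(1,n):
    if st[i][4]>20: print(st[i],ce[i].round(1),onz(c,ce[i],.133).round(4))
```

```text
0.004454612540607488 [ 0.63658183 -0.0280085   0.19154247]
[ 47   2  18  20 263] [55.7 11.2] [0.4956 0.0926 0.133 ]
[135 157  21  20 325] [145.4 166.5] [0.5325 0.0078 0.133 ]
[ 65 276  15  14 140] [ 71.7 283. ] [ 0.4732 -0.0707  0.133 ]
[299 319   4  64 235] [300.6 352.4] [ 0.6242 -0.1255  0.133 ]
[334 320   5  63 239] [336.3 352.9] [ 0.6494 -0.1259  0.133 ]
```

View pics/w2.png

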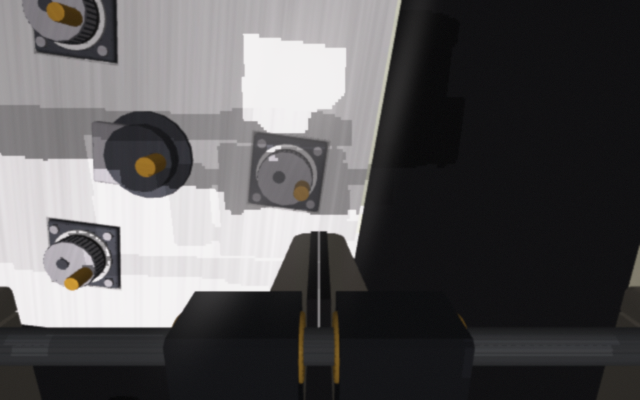

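The picture shows the fingers shut, with tips at about (318,235), just south of unit B and its pin at (302,190). The way down is clear, so I descend.

>>> move_arm(commands=[[[0, 0, 0, 0, 0, 0.06, -1], [0, 0, 0, 0, 0, 0.1, -1], [0, 0, 0, 0, 0, 0.129, -1], [0, 0, 0, 0, 0, 0.129, -1], [0, 0, 0, 0, 0, 0.129, -1], [0, 0, 0, 0, 0, 0.129, -1]]])

```text
time_s: 3.38
tcp_pos: [0.6372, -0.028, 0.1408]
orientation: [3.142, 0.0, 0.002]
ft_force: [1.2, -0.5, 0.3]
width: 0.006
```

>>> move_arm(commands=[[[0, 0, 0, 0, -0.005, 0, -1], [0, 0, 0, 0, -0.01, 0, -1], [0, 0, 0, 0, -0.015, 0, -1], [0, 0, 0, 0, -0.02, 0, -1], [0, 0, 0, 0, -0.024, 0, -1], [0, 0, 0, 0, -0.027, 0, -1], [0, 0, 0, 0, -0.03, 0, -1]]])

```text
time_s: 3.97
tcp_pos: [0.6384, -0.0187, 0.1415]
orientation: [3.137, 0.002, 0.006]
ft_force: [3.4, -14.3, 3.4]
width: 0.005
```

>>> move_arm(commands=[[[0, 0, 0, 0, -0.003, 0, -1], [0, 0, 0, 0, -0.006, 0, -1], [0, 0, 0, 0, -0.009, 0, -1], [0, 0, 0, 0, -0.012, 0, -1], [0, 0, 0, 0, -0.015, 0, -1]]])

```text
time_s: 4.38
tcp_pos: [0.6395, -0.0125, 0.1417]
orientation: [3.137, 0.001, 0.01]
ft_force: [5.9, -12.8, 2.0]
width: 0.002
```

Run:
```python
from h import *
print(robot.read_state()["ft_force"])
a=cam("wrist")["frame"][60:260,180:400];b=cam("side")["frame"][140:260,220:380]
print(robot.read_state()["ft_force"])
cv2.imwrite("pics/b1.png",cv2.hconcat([cv2.resize(a,(440,400)),cv2.resize(b,(360,400))])[:,:,::-1])
```

```text
[  5.90946423 -12.84025261   1.99162632]
[  6.0375187  -10.41634684   1.6608201 ]
```

View pics/b1.png

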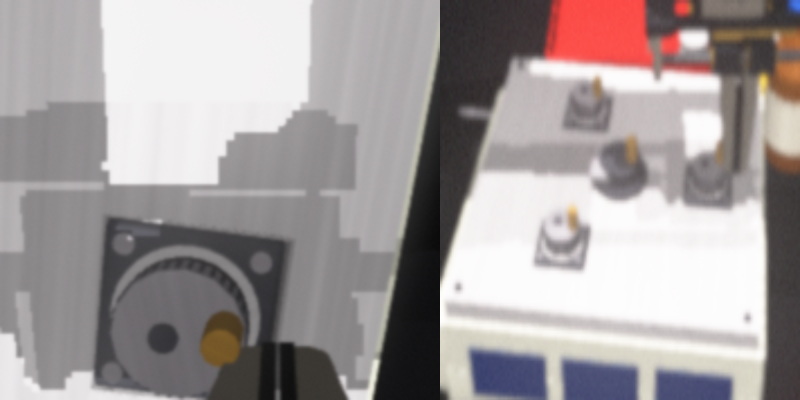

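The pin of unit B has swung round past 0°, with the finger against it, and pushing took about 13–14 N: likely the dry one. I push a bit further for margin, then back off and rise.

>>> move_arm(commands=[[[0, 0, 0, 0, -0.003, 0, -1], [0, 0, 0, 0, -0.006, 0, -1], [0, 0, 0, 0, -0.009, 0, -1], [0, 0, 0, 0, -0.012, 0, -1], [0, 0, 0, 0, -0.012, 0, -1]]])

```text
time_s: 4.9
tcp_pos: [0.6391, -0.0069, 0.1414]
orientation: [3.138, 0.001, 0.009]
ft_force: [5.0, -9.9, 0.8]
width: 0.004
```

>>> move_arm(commands=[[[0, 0, 0, 0, 0.02, 0, -1], [0, 0, 0, 0, 0.05, 0, -1], [0, 0, 0, 0, 0.05, -0.05, -1], [0, 0, 0, 0, 0.05, -0.08, -1], [0, 0, 0, 0, 0.05, -0.1, -1], [0, 0, 0, 0, 0.05, -0.1, -1]]])

```text
time_s: 5.4
tcp_pos: [0.6377, -0.0253, 0.1822]
orientation: [-3.142, 0.0, -0.005]
ft_force: [-1.1, 1.0, -0.2]
width: 0.007
```

>>> move_arm(commands=[[[0, 0, 0, -0.09, 0.0385, 0, -1], [0, 0, 0, -0.18, 0.077, 0, -1], [0, 0, 0, -0.27, 0.12, 0, -1], [0, 0, 0, -0.36, 0.15, 0, -1], [0, 0, 0, -0.387, 0.165, 0, -1], [0, 0, 0, -0.387, 0.165, 0, -1], [0, 0, 0, -0.387, 0.165, 0, -1]]])

```text
time_s: 5.98
tcp_pos: [0.4824, -0.0913, 0.1803]
orientation: [-3.142, 0.001, -0.002]
ft_force: [0.2, 0.2, 0.2]
width: 0.007
```

>>> move_arm(commands=[[[0, 0, 0, 0, 0, 0.05, -1], [0, 0, 0, 0, 0, 0.09, -1], [0, 0, 0, 0, 0, 0.104, -1], [0, 0, 0, 0, 0, 0.104, -1], [0, 0, 0, 0, 0, 0.104, -1]]])

```text
time_s: 6.4
tcp_pos: [0.4827, -0.0909, 0.1384]
orientation: [-3.141, -0.001, 0.0]
ft_force: [-0.6, -0.2, 0.1]
width: 0.005
```

>>> move_arm(commands=[[[0, 0, 0, 0, -0.005, 0, -1], [0, 0, 0, 0, -0.01, 0, -1], [0, 0, 0, 0, -0.015, 0, -1], [0, 0, 0, 0, -0.02, 0, -1], [0, 0, 0, 0, -0.024, 0, -1], [0, 0, 0, 0, -0.027, 0, -1], [0, 0, 0, 0, -0.03, 0, -1]]])

```text
time_s: 6.98
tcp_pos: [0.4823, -0.0793, 0.1387]
orientation: [3.141, 0.0, 0.002]
ft_force: [1.9, -2.6, 1.7]
width: 0.009
```

>>> move_arm(commands=[[[0, 0, 0, 0, -0.004, 0, -1], [0, 0, 0, 0, -0.008, 0, -1], [0, 0, 0, 0, -0.012, 0, -1], [0, 0, 0, 0, -0.016, 0, -1], [0, 0, 0, 0, -0.02, 0, -1]]])

```text
time_s: 7.4
tcp_pos: [0.4814, -0.071, 0.1382]
orientation: [-3.141, 0.0, 0.001]
ft_force: [1.7, -2.6, -0.7]
width: 0.006
```

Run:
```python
from h import *
a=cam("wrist")["frame"][60:260,180:400];b=cam("side")["frame"][140:260,220:380]
print(robot.read_state()["ft_force"])
cv2.imwrite("pics/c1.png",cv2.hconcat([cv2.resize(a,(440,400)),cv2.resize(b,(360,400))])[:,:,::-1])
```

```text
[ 2.02064689 -2.25720181 -0.39905491]
```

View pics/c1.png

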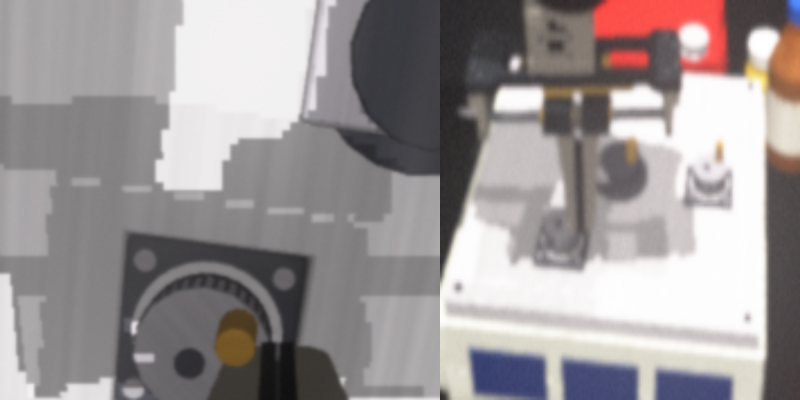

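C turned about 75° at about 2.6 N, so it is sound. On to A.

>>> move_arm(commands=[[[0, 0, 0, 0, 0.02, 0, -1], [0, 0, 0, 0, 0.05, 0, -1], [0, 0, 0, 0, 0.05, -0.05, -1], [0, 0, 0, 0, 0.05, -0.08, -1], [0, 0, 0, 0, 0.05, -0.1, -1], [0, 0, 0, 0, 0.05, -0.1, -1]]])

```text
time_s: 8.0
tcp_pos: [0.4826, -0.0921, 0.1798]
orientation: [3.141, -0.001, 0.004]
ft_force: [0.2, -1.0, -0.2]
width: 0.0
```

>>> move_arm(commands=[[[0, 0, 0, 0.01, -0.09, 0, -1], [0, 0, 0, 0.02, -0.18, 0, -1], [0, 0, 0, 0.03, -0.27, 0, -1], [0, 0, 0, 0.05, -0.36, 0, -1], [0, 0, 0, 0.057, -0.406, 0, -1], [0, 0, 0, 0.057, -0.406, 0, -1], [0, 0, 0, 0.057, -0.406, 0, -1]]])

```text
time_s: 8.58
tcp_pos: [0.5042, 0.0716, 0.1776]
orientation: [3.141, 0.004, -0.002]
ft_force: [-0.7, 0.3, -0.3]
width: 0.004
```

>>> move_arm(commands=[[[0, 0, 0, 0, 0, 0.05, -1], [0, 0, 0, 0, 0, 0.085, -1], [0, 0, 0, 0, 0, 0.096, -1], [0, 0, 0, 0, 0, 0.096, -1], [0, 0, 0, 0, 0, 0.096, -1]]])

```text
time_s: 9.0
tcp_pos: [0.5044, 0.0703, 0.14]
orientation: [3.141, -0.002, -0.001]
ft_force: [0.2, -0.1, 1.1]
width: 0.003
```

>>> move_arm(commands=[[[0, 0, 0, 0, -0.005, 0, -1], [0, 0, 0, 0, -0.01, 0, -1], [0, 0, 0, 0, -0.015, 0, -1], [0, 0, 0, 0, -0.02, 0, -1], [0, 0, 0, 0, -0.024, 0, -1], [0, 0, 0, 0, -0.027, 0, -1], [0, 0, 0, 0, -0.03, 0, -1]]])

```text
time_s: 9.58
tcp_pos: [0.5049, 0.0833, 0.1402]
orientation: [3.141, 0.0, 0.001]
ft_force: [1.6, -1.9, 0.6]
width: 0.004
```

>>> move_arm(commands=[[[0, 0, 0, 0, -0.004, 0, -1], [0, 0, 0, 0, -0.008, 0, -1], [0, 0, 0, 0, -0.012, 0, -1], [0, 0, 0, 0, -0.016, 0, -1], [0, 0, 0, 0, -0.02, 0, -1]]])

```text
time_s: 10.0
tcp_pos: [0.5043, 0.0913, 0.1398]
orientation: [3.142, -0.0, -0.001]
ft_force: [0.5, -2.2, 0.1]
width: 0.005
```

>>> move_arm(commands=[[[0, 0, 0, 0, 0.02, 0, -1], [0, 0, 0, 0, 0.05, 0, -1], [0, 0, 0, 0, 0.05, -0.05, 0], [0, 0, 0, 0, 0.05, -0.1, 0.3], [0, 0, 0, 0, 0.05, -0.18, 0.3], [0, 0, 0, 0, 0.05, -0.2, 0.3], [0, 0, 0, 0, 0.05, -0.2, 0.3]]])

```text
time_s: 10.58
tcp_pos: [0.5061, 0.0706, 0.2224]
orientation: [-3.141, 0.001, -0.007]
ft_force: [1.3, -0.2, -1.3]
width: 0.344
```

Run:
```python
from h import *
s=robot.read_state();print(s["tcp_pos"],s["width"])
a=cam("wrist")["frame"][0:270,0:400];b=cam("side")["frame"][110:260,220:380]
cv2.imwrite("pics/a1.png",cv2.hconcat([a,cv2.resize(b,(290,270))])[:,:,::-1])
```

```text
[0.50606978 0.07060395 0.2223979 ] 0.34398889322952264
```

View pics/a1.png

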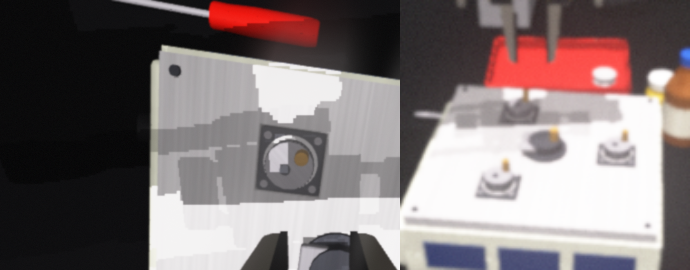

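A turned as well (pin now to the upper right of its hub) at about 2 N. The readings are A 2.2 N, C 2.6 N and B 13–14 N, so B is dry. I hover over B with the jaws at about 60 mm.

>>> move_arm(commands=[[[0, 0, 0, 0.07, 0.05, 0.02, 0.3], [0, 0, 0, 0.14, 0.1, 0.03, 0.3], [0, 0, 0, 0.21, 0.14, 0.055, 0.3], [0, 0, 0, 0.275, 0.184, 0.055, 0.3], [0, 0, 0, 0.275, 0.184, 0.055, 0.3], [0, 0, 0, 0.275, 0.184, 0.055, 0.3], [0, 0, 0, 0.275, 0.184, 0.055, 0.3], [0, 0, 0, 0.275, 0.184, 0.055, 0.3]]])

```text
time_s: 11.35
tcp_pos: [0.6132, -0.0019, 0.1971]
orientation: [-3.141, -0.001, 0.003]
ft_force: [-0.1, 0.4, 0.6]
width: 0.65
```

Run:
```python
from h import *
s=robot.read_state();print(s["tcp_pos"],s["width"])
c=cam("wrist")
print([(r["p"],r["xy"]) for r in robot.recognise("wrist","seat_1")])
# predicted circles: plate outline, disc top
f=c["frame"].copy()
ax=np.array([.6158,-.003]);ang=np.linspace(0,2*np.pi,90)
for z,col in((.107,(255,0,0)),(.119,(0,255,0))):
    for a in ang:
        cv2.circle(f,tuple(int(8*v) for v in proj(c,[*(ax+.018*np.array([np.cos(a),np.sin(a)])),z])),4,col,-1,shift=3)
th=np.radians(-7.7)
for sx,sy in((1,1),(1,-1),(-1,1),(-1,-1)):
    d=.025*np.array([sx*np.cos(th)-sy*np.sin(th),sx*np.sin(th)+sy*np.cos(th)])
    u=proj(c,[*(ax+d),.103]);print(u);cv2.circle(f,tuple(int(8*v) for v in u),8,(255,0,255),-1,shift=3)
cv2.imwrite("pics/b2.png",cv2.resize(f[110:310,220:420,::-1],None,fx=3,fy=3,interpolation=cv2.INTER_CUBIC))
```

```text
[ 0.61315138 -0.00192835  0.19710885] 0.6500700556144993
[(0.59, [216.6, 144.0])]
[361.65462086 178.09069218]
[350.49215667 242.60750762]
[291.76555177 168.79103179]
[284.10667063 234.21255434]
```

View pics/b2.png

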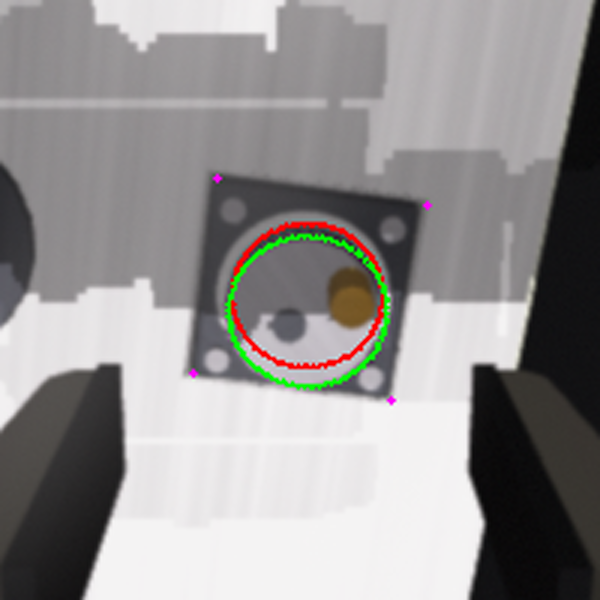

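The plate matches the prediction to about 1 mm (actual about 0.8 mm further -x). I check the turned angle of B numerically, and locate the tray.

Run:
```python
from h import *
c=cam("wrist")
hsv=cv2.cvtColor(c["frame"],cv2.COLOR_RGB2HSV)
m=((hsv[...,0]>10)&(hsv[...,0]<28)&(hsv[...,1]>110)&(hsv[...,2]>60)).astype(np.uint8)
m[:160]=0;m[260:]=0;m[:,:300]=0;m[:,360:]=0
n,l,st,ce=cv2.connectedComponentsWithStats(m)
for i in range(1,n):
    if st[i][4]>50:
        print(st[i],ce[i])
for uv,z in (((337.3,212.7),.135),((336.5,206),.119)):
    d=onz(c,uv,z)[:2]-[.615,-.0027];print(d,np.hypot(*d),np.degrees(np.arctan2(d[1],d[0])))
for nme in("scene","side"):
    c=cam(nme);h=cv2.cvtColor(c["frame"],cv2.COLOR_RGB2HSV)
    m=(((h[...,0]<6)|(h[...,0]>174))&(h[...,1]>180)&(h[...,2]>100)).astype(np.uint8)
    n,l,st,ce=cv2.connectedComponentsWithStats(m);i=1+np.argmax(st[1:,4])
    k=cv2.convexHull(np.argwhere(l==i)[:,::-1].astype(np.int32));ap=cv2.approxPolyDP(k,6,True)[:,0]
    for p in ap: print(nme,p,onz(c,p,.026).round(3),onz(c,p,0).round(3))
    r=robot.recognise(nme,"pulley");print([(q["p"],q["xy"],onz(c,q["xy"],.012).round(3)) for q in r[:2]])
```

```text
[329 200  15  19 221] [335.66968326 208.7239819 ]
[0.01091247 0.00586682] 0.012389575408447767 28.263591977369074
[0.01119027 0.00528607] 0.01237597069711239 25.285147294104316
scene [540 247] [0.431 0.483 0.026] [0.404 0.489 0.   ]
scene [510 342] [0.694 0.465 0.026] [0.677 0.47  0.   ]
scene [421 299] [0.684 0.291 0.026] [0.666 0.289 0.   ]
scene [462 217] [0.419 0.306 0.026] [0.392 0.305 0.   ]
[(0.72, [458.8, 295.1], array([0.629, 0.356, 0.012])), (0.19, [340.8, 202.2], array([0.496, 0.018, 0.012]))]
side [319 146] [0.584 0.37  0.026] [0.587 0.416 0.   ]
side [275 155] [0.443 0.316 0.026] [0.44 0.36 0.  ]
side [270 148] [0.425 0.36  0.026] [0.422 0.406 0.   ]
side [275 131] [0.437 0.478 0.026] [0.433 0.529 0.   ]
side [312 135] [0.564 0.447 0.026] [0.566 0.496 0.   ]
[(0.5, [331.2, 150.4], array([0.624, 0.365, 0.012]))]
```

B turned only about 54°, less than I reckoned, because the fingertips are narrower than assumed. So A and C may be near the 45° limit. I will push all three further before lifting.

>>> move_arm(commands=[[[0, 0, 0, 0.055, 0.0645, 0, -1], [0, 0, 0, 0.055, 0.0645, 0, -1], [0, 0, 0, 0.055, 0.0645, 0, -1], [0, 0, 0, 0.055, 0.0645, 0, -1], [0, 0, 0, 0.055, 0.0645, 0, -1], [0, 0, 0, 0.055, 0.0645, 0, -1], [0, 0, 0, 0.055, 0.0645, 0, -1], [0, 0, 0, 0.055, 0.0645, 0, -1]]])

```text
time_s: 12.37
tcp_pos: [0.6364, -0.0278, 0.1981]
orientation: [-3.142, -0.001, 0.0]
ft_force: [0.2, -0.3, -0.2]
width: 0.096
```

>>> move_arm(commands=[[[0, 0, 0, 0, 0, 0.01, -1], [0, 0, 0, 0, 0, 0.02, -1], [0, 0, 0, 0, 0, 0.04, -1], [0, 0, 0, 0, 0, 0.08, -1], [0, 0, 0, 0, 0, 0.12, -1], [0, 0, 0, 0, 0, 0.141, -1], [0, 0, 0, 0, 0, 0.141, -1], [0, 0, 0, 0, 0, 0.141, -1]]])

```text
time_s: 13.03
tcp_pos: [0.6363, -0.0282, 0.141]
orientation: [-3.142, 0.0, 0.002]
ft_force: [0.6, 0.1, -0.2]
width: 0.001
```

>>> move_arm(commands=[[[0, 0, 0, 0, -0.02, 0, -1], [0, 0, 0, 0, -0.035, 0, -1], [0, 0, 0, 0, -0.042, 0, -1], [0, 0, 0, 0, -0.048, 0, -1], [0, 0, 0, 0, -0.054, 0, -1], [0, 0, 0, 0, -0.06, 0, -1], [0, 0, 0, 0, -0.064, 0, -1]]])

```text
time_s: 13.62
tcp_pos: [0.6366, -0.0053, 0.1426]
orientation: [3.136, 0.003, 0.001]
ft_force: [-3.9, -17.9, 5.7]
width: 0.005
```

>>> move_arm(commands=[[[0, 0, 0, 0, -0.004, 0, -1], [0, 0, 0, 0, -0.008, 0, -1], [0, 0, 0, 0, -0.012, 0, -1], [0, 0, 0, 0, -0.012, 0, -1]]])

```text
time_s: 13.95
tcp_pos: [0.6376, 0.0011, 0.1425]
orientation: [3.14, -0.0, 0.004]
ft_force: [1.5, -0.4, 0.6]
width: 0.005
```

>>> move_arm(commands=[[[0, 0, 0, 0, 0.03, 0, -1], [0, 0, 0, 0, 0.075, 0, -1], [0, 0, 0, 0, 0.075, -0.05, -1], [0, 0, 0, 0, 0.075, -0.1, -1], [0, 0, 0, 0, 0.075, -0.14, -1], [0, 0, 0, 0, 0.075, -0.14, -1]]])

```text
time_s: 14.45
tcp_pos: [0.6383, -0.0283, 0.2011]
orientation: [-3.142, 0.0, -0.008]
ft_force: [0.5, -0.1, 0.7]
width: 0.004
```

```bash
cat > pins.py <<'E'
from h import *
import sys
# brass blobs; fit each pin as angle about its known axis by projecting a 10mm x 16mm pin model
AX={"A":(.4854,.0975),"B":(.615,-.0027),"C":(.463,-.0656)}
s=robot.read_state();print(s["tcp_pos"].round(4),s["width"])
c=cam("wrist");save(c,sys.argv[1])
h=cv2.cvtColor(c["frame"],cv2.COLOR_RGB2HSV)
m=((h[...,0]>10)&(h[...,0]<28)&(h[...,1]>110)&(h[...,2]>50)).astype(np.uint8)
t=np.linspace(0,2*np.pi,24)
for k,ax in AX.items():
    best=[]
    for a in range(-60,120,2):
        for dx in(-.002,0,.002):
            for dy in(-.002,0,.002):
                p=np.array(ax)+[dx,dy]+.0125*np.array([np.cos(np.radians(a)),np.sin(np.radians(a))])
                pts=np.array([proj(c,[p[0]+.005*np.cos(q),p[1]+.005*np.sin(q),z]) for z in(.119,.135) for q in t])
                q=np.zeros_like(m);cv2.fillConvexPoly(q,cv2.convexHull((pts*16).astype(np.int32)),1,shift=4)
                iou=(q&m).sum()/max(1,(q.sum()+(m&cv2.dilate(q,np.ones((9,9)))).sum()-(q&m).sum()))
                best.append((iou,a,dx,dy))
    print(k,[tuple(np.round(b,3)) for b in sorted(best)[-3:]])
E
python3 pins.py w5.png
```

```text
[ 0.6383 -0.0283  0.2011] 0.0039497599983469535
A [(np.float64(0.786), np.float64(46.0), np.float64(0.0), np.float64(0.0)), (np.float64(0.806), np.float64(36.0), np.float64(-0.002), np.float64(0.002)), (np.float64(0.857), np.float64(48.0), np.float64(0.0), np.float64(0.0))]
B [(np.float64(0.495), np.float64(52.0), np.float64(-0.002), np.float64(0.0)), (np.float64(0.495), np.float64(70.0), np.float64(0.002), np.float64(-0.002)), (np.float64(0.495), np.float64(76.0), np.float64(0.002), np.float64(-0.002))]
C [(np.float64(0.752), np.float64(30.0), np.float64(-0.002), np.float64(0.002)), (np.float64(0.756), np.float64(32.0), np.float64(-0.002), np.float64(0.002)), (np.float64(0.759), np.float64(58.0), np.float64(0.002), np.float64(-0.002))]
```

Angle fits: A about +48°, C about +45° and B about +55–70°, all from starts near -25°, so each has turned 60° or more. Now I align over B, open, and descend.

>>> move_arm(commands=[[[0, 0, 0, -0.058, -0.064, 0, 0.3], [0, 0, 0, -0.058, -0.064, 0, 0.3], [0, 0, 0, -0.058, -0.064, 0, 0.3], [0, 0, 0, -0.058, -0.064, 0, 0.3], [0, 0, 0, -0.058, -0.064, 0, 0.3], [0, 0, 0, -0.058, -0.064, 0, 0.3], [0, 0, 0, -0.058, -0.064, 0, 0.3], [0, 0, 0, -0.058, -0.064, 0, 0.3]]])

```text
time_s: 15.17
tcp_pos: [0.6136, -0.0025, 0.1974]
orientation: [3.142, -0.001, -0.0]
ft_force: [0.6, 0.3, -0.4]
width: 0.564
```

>>> move_arm(commands=[[[0, 0, 0, 0, 0, 0, 0.3], [0, 0, 0, 0, 0, 0, 0.3], [0, 0, 0, 0, 0, 0, 0.3], [0, 0, 0, 0, 0, 0, 0.3], [0, 0, 0, 0, 0, 0, 0.3]]])

```text
time_s: 15.58
tcp_pos: [0.6134, -0.0022, 0.1976]
orientation: [-3.142, -0.0, -0.0]
ft_force: [0.1, -0.1, 0.5]
width: 0.652
```

>>> move_arm(commands=[[[0, 0, 0, 0.004, 0, 0.06, 0.3], [0, 0, 0, 0.004, 0, 0.11, 0.3], [0, 0, 0, 0.004, 0, 0.15, 0.3], [0, 0, 0, 0.004, 0, 0.175, 0.3], [0, 0, 0, 0.004, 0, 0.187, 0.3], [0, 0, 0, 0.004, 0, 0.187, 0.3], [0, 0, 0, 0.004, 0, 0.187, 0.3]]])

```text
time_s: 16.17
tcp_pos: [0.6154, -0.0022, 0.1233]
orientation: [3.142, -0.0, 0.001]
ft_force: [0.4, 0.4, 0.5]
width: 0.649
```

>>> move_arm(commands=[[[0, 0, 0, 0, 0, 0, -0.3], [0, 0, 0, 0, 0, 0, -0.3], [0, 0, 0, 0, 0, 0, -0.3], [0, 0, 0, 0, 0, 0, -0.3], [0, 0, 0, 0, 0, 0, -0.3], [0, 0, 0, 0, 0, 0, -0.3], [0, 0, 0, 0, 0, 0, -0.3], [0, 0, 0, 0, 0, 0, -0.3]]], force=25)

```text
time_s: 16.83
tcp_pos: [0.6149, -0.0022, 0.1233]
orientation: [-3.142, 0.0, 0.0]
ft_force: [-2.3, -0.5, 6.0]
width: 0.387
```

The width of 36 mm equals the disc. I tighten the grip and lift straight up slowly.

>>> move_arm(commands=[[[0, 0, 0, 0, 0, 0, -1], [0, 0, 0, 0, 0, 0, -1], [0, 0, 0, 0, 0, -0.01, -1], [0, 0, 0, 0, 0, -0.02, -1], [0, 0, 0, 0, 0, -0.035, -1], [0, 0, 0, 0, 0, -0.05, -1], [0, 0, 0, 0, 0, -0.065, -1], [0, 0, 0, 0, 0, -0.08, -1]]], force=45)

```text
time_s: 17.5
tcp_pos: [0.6151, -0.0022, 0.1554]
orientation: [-3.142, 0.0, -0.0]
ft_force: [0.5, -0.3, -4.5]
width: 0.374
```

>>> move_arm(commands=[[[0, 0, 0, 0, 0, -0.02, -1], [0, 0, 0, 0, 0, -0.04, -1], [0, 0, 0, 0, 0, -0.06, -1], [0, 0, 0, 0, 0, -0.08, -1], [0, 0, 0, 0, 0, -0.1, -1], [0, 0, 0, 0, 0, -0.13, -1], [0, 0, 0, 0, 0, -0.13, -1]]])

```text
time_s: 18.08
tcp_pos: [0.6163, -0.0022, 0.2097]
orientation: [3.142, 0.0, 0.006]
ft_force: [0.8, 0.9, -5.2]
width: 0.377
```

>>> move_arm(commands=[[[0, 0, 0, 0, 0, -0.04, -1], [0, 0, 0, 0, -0.04, -0.08, -1], [0, 0, 0, -0.03, -0.1, -0.1, -1], [0, 0, 0, -0.06, -0.17, -0.1, -1], [0, 0, 0, -0.09, -0.24, -0.1, -1], [0, 0, 0, -0.12, -0.31, -0.1, -1], [0, 0, 0, -0.14, -0.38, -0.1, -1], [0, 0, 0, -0.16, -0.45, -0.1, -1]]])

```text
time_s: 18.75
tcp_pos: [0.5502, 0.179, 0.2469]
orientation: [-3.142, 0.0, -0.0]
ft_force: [0.6, -0.1, -5.1]
width: 0.38
```

>>> move_arm(commands=[[[0, 0, 0, -0.02, -0.07, 0, -1], [0, 0, 0, -0.04, -0.14, 0, -1], [0, 0, 0, -0.06, -0.21, 0, -1], [0, 0, 0, -0.07, -0.28, 0, -1], [0, 0, 0, -0.08, -0.34, 0, -1], [0, 0, 0, -0.085, -0.38, 0, -1], [0, 0, 0, -0.085, -0.38, 0, -1], [0, 0, 0, -0.085, -0.38, 0, -1]]])

```text
time_s: 19.42
tcp_pos: [0.5168, 0.3302, 0.2465]
orientation: [3.141, 0.002, -0.0]
ft_force: [0.2, -0.2, -4.5]
width: 0.378
```

Run:
```python
from h import *
s=robot.read_state();print(s["tcp_pos"],s["ft_force"],s["width"])
c=cam("wrist");a=c["frame"].copy()
for p in((.51,.40),(.43,.4),(.51,.3),(.51,.48),(.627,.358)):
    u=proj(c,[*p,.004]);print(p,u);cv2.circle(a,(int(u[0]),int(u[1])),3,(0,255,0),-1)
b=cam("scene")["frame"][100:300,280:600]
cv2.imwrite("pics/t1.png",cv2.vconcat([a[:,:],cv2.resize(b,(640,400))])[:,:,::-1][::1])
i=cv2.imread("pics/t1.png");cv2.imwrite("pics/t1.png",cv2.resize(i,None,fx=.75,fy=.75))
```

```text
[0.51679928 0.33017143 0.24650269] [ 0.21089424 -0.23746586 -4.46124137] 0.37798014532379887
(0.51, 0.4) [311.95331626 101.62573347]
(0.43, 0.4) [237.42043178 101.51480088]
(0.51, 0.3) [312.26052276 191.49179996]
(0.51, 0.48) [311.67386974  19.88020053]
(0.627, 0.358) [417.87151034 141.04527652]
```

View pics/t1.png

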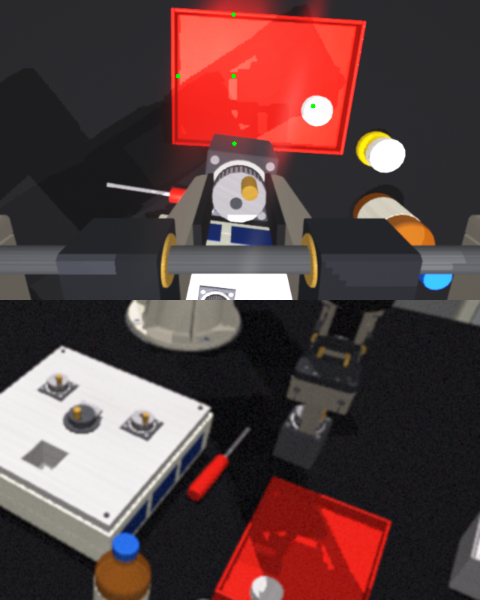

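The wrist picture shows the unit held upright, with the tray beyond. The target point (234,76) is well inside the floor and clear of the pulley at (317,110). In the scene picture the two other units still sit in their seats. I go over the spot and down.

>>> move_arm(commands=[[[0, 0, 0, -0.008, -0.06, 0, -1], [0, 0, 0, -0.017, -0.12, 0, -1], [0, 0, 0, -0.017, -0.163, 0, -1], [0, 0, 0, -0.017, -0.163, 0.07, -1], [0, 0, 0, -0.017, -0.163, 0.14, -1], [0, 0, 0, -0.017, -0.163, 0.21, -1], [0, 0, 0, -0.017, -0.163, 0.27, -1], [0, 0, 0, -0.017, -0.163, 0.3, -1]]])

```text
time_s: 20.18
tcp_pos: [0.5092, 0.3932, 0.1235]
orientation: [3.139, -0.001, -0.005]
ft_force: [-0.4, 0.2, -5.1]
width: 0.379
```

>>> move_arm(commands=[[[0, 0, 0, 0, 0, 0.04, -1], [0, 0, 0, 0, 0, 0.07, -1], [0, 0, 0, 0, 0, 0.09, -1], [0, 0, 0, 0, 0, 0.1, -1], [0, 0, 0, 0, 0, 0.1, -1], [0, 0, 0, 0, 0, 0.1, -1]]])

```text
time_s: 20.68
tcp_pos: [0.5106, 0.3952, 0.0874]
orientation: [-3.141, 0.0, -0.001]
ft_force: [0.1, 0.2, -5.1]
width: 0.372
```

>>> move_arm(commands=[[[0, 0, 0, 0, 0, 0.006, -1], [0, 0, 0, 0, 0, 0.012, -1], [0, 0, 0, 0, 0, 0.018, -1], [0, 0, 0, 0, 0, 0.023, -1], [0, 0, 0, 0, 0, 0.025, -1], [0, 0, 0, 0, 0, 0.025, -1], [0, 0, 0, 0, 0, 0.025, -1]]])

```text
time_s: 21.27
tcp_pos: [0.5102, 0.395, 0.0768]
orientation: [3.142, 0.0, -0.0]
ft_force: [-0.0, -0.2, -4.9]
width: 0.375
```

>>> move_arm(commands=[[[0, 0, 0, 0, 0, 0.002, -1], [0, 0, 0, 0, 0, 0.003, -1], [0, 0, 0, 0, 0, 0.003, -1]]])

```text
time_s: 21.52
tcp_pos: [0.5103, 0.3952, 0.0763]
orientation: [-3.141, 0.0, -0.0]
ft_force: [-3.6, -1.6, 4.1]
width: 0.376
```

The force went from -5 N to +4 N, so the unit is on the tray floor. I release gently and retreat upwards.

>>> move_arm(commands=[[[0, 0, 0, 0, 0, 0, -0.1], [0, 0, 0, 0, 0, 0, 0], [0, 0, 0, 0, 0, 0, 0.2], [0, 0, 0, 0, 0, 0, 0.4], [0, 0, 0, 0, 0, 0, 0.4], [0, 0, 0, 0, 0, 0, 0.4], [0, 0, 0, 0, 0, 0, 0.4], [0, 0, 0, 0, 0, 0, 0.4]]])

```text
time_s: 22.18
tcp_pos: [0.5102, 0.395, 0.0756]
orientation: [-3.142, 0.0, -0.0]
ft_force: [-0.3, -0.5, -0.8]
width: 0.697
```

>>> move_arm(commands=[[[0, 0, 0, 0, 0, -0.03, 0.4], [0, 0, 0, 0, 0, -0.08, 0.4], [0, 0, 0, 0, 0, -0.16, 0.4], [0, 0, 0, 0, 0, -0.24, 0.4], [0, 0, 0, 0, 0, -0.32, 0.4], [0, 0, 0, 0, 0, -0.4, 0.4], [0, 0, 0, 0, 0, -0.4, 0.4], [0, 0, 0, 0, 0, -0.4, 0.4]]])

```text
time_s: 22.85
tcp_pos: [0.5112, 0.3957, 0.2388]
orientation: [-3.139, -0.0, -0.006]
ft_force: [0.4, 0.0, -0.5]
width: 0.698
```

Run:
```python
from h import *
s=robot.read_state();print(s["time_s"],s["tcp_pos"],s["ft_force"],s["width"])
a=cam("wrist")["frame"];b=cam("scene")["frame"]
i=cv2.vconcat([a,b])[:,:,::-1];cv2.imwrite("pics/end.png",cv2.resize(i,None,fx=.75,fy=.75))
```

```text
22.85 [0.51121701 0.39574773 0.23875175] [ 0.43836125  0.00522691 -0.48824725] 0.6981726934794531
```

View pics/end.png

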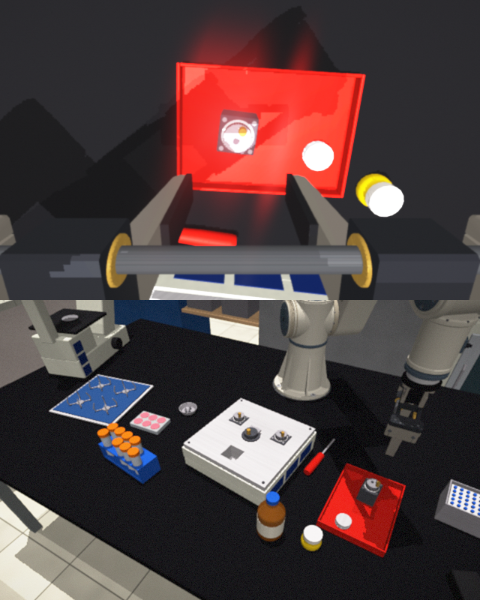

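The unit stands upright in the tray at wrist pixel (238,132), clear of the pulley. The two sound units are in their seats, the other things are unmoved, and the gripper is clear. I hand in.

```bash
python3 -c "
from plant import robot
print(robot.close_job())"
```

```text
the job is handed in; nothing more can be done
None
```

The dry idler unit was the one on the shaker's +x side. It now stands upright on the floor of the red tray, and the job is handed in at about 23 s.

- **Finding the dry unit:** I pushed all three pins round while the units sat in their seats. The +x unit took about 13–14 N, up to 18 N in one off-axis push. The other two took about 2.2 N and 2.6 N.
- **How far they turned:** A first check showed the dry unit turned only about 54°, so I pushed it again before lifting. The last angle fits gave about 74° for the +y unit, about 70° for the -y unit and 75° or more for the dry one. The -y fit was loose (at least about 55°). The dry unit's fit was poor because the image match was weak.
- **Lifting and placing:** I gripped the dry unit by its disc (about 35–36 mm opening) and lifted it straight out; the wrist force matched its weight. On the way down the vertical force swung from -5 N to +4 N at the expected height, so it was on the floor before I released it.
- **Final check:** The last pictures show the unit upright and clear of the pulley. The two sound units are in their seats, the loose items look unmoved, and the gripper touches nothing.

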